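# Shim the soft foot of a polishing head

## Robot

A 7-joint arm with a two-finger parallel gripper is mounted at the origin on the work surface. World frame = base frame: x ahead of the robot, y to its left, z up, the work surface at z = 0. Lengths are in m, angles in rad, forces in N, time in s.
With the tool pointing down it reaches from about 0.4 to 0.85 m from the base axis. Payload 4.5 kg.
Tool frame: the origin (TCP) lies at the very end of the fingers, on their centre line; the grasp point (between the pads) lies 19 mm behind it (r.grip_point_offset is the distance from the TCP to the grasp point, in m); z points along the fingers, y is the line along which they close (so a half turn about z gives the same grasp; the last joint's range is limited). The gripper opens to 88 mm and grips with 3 to 60 N. Pads are 18 mm wide; open, the fingers measure 123 mm over their backs; the gripper's body (75 mm by 187 mm) begins 45 mm behind the grasp point.
Start: joints at [1.363, 0.689, -0.195, 1.565, 0.157, 0.902, -0.215], TCP at [0.15, -0.607, 0.239] pointing down, gripper open.
Joint ranges: [-3.01, 3.01], [-0.46, 2.08], [-1.47, 1.51], [0.13, 2.56], [-1, 4.14], [0.04, 2.09], [-2.66, 2.66]. Speed limits (rad/s): [2.57, 2.57, 3.14, 3.14, 3.14, 3.14, 3.14].

## Interface

Orientations are given as a unit quaternion [x, y, z, w].
In Python, from plant import r gives the robot as it stands.
- The arm moves only by the tool carry_out, never from a script. Its argument "rows" is a list of rows, each a list of 3 entries, a list of its own where there are three numbers: the shift along the tool's x, y, z in cm, then the turn, a rotation vector about the tool's x, y, z in degrees, then the closure, from 0 (fully open) to 1 (shut). A call has 1 to 12 rows; each row is the pose to reach, as a shift and turn from the pose commanded when the call began, along the tool's axes at that moment; what a row does not reach only later rows make up. A row lasts 1/10 s, in which the tool goes at most 50 mm and 8.59 degrees, less where a joint would pass 70% of its speed; a pose out of reach is approached as far as the arm can. A call with a gripper value outside its range is refused whole. The fingers move at their own pace and stop on an object; "newtons" is the grip in N (left out, the last holds). Time passes only in rows, so rows that repeat a pose let the fingers close. It gives the time, the measured TCP pose, the force, the opening and the grip force at its end, in the units of the state.
- r.get_state(): the state, without advancing time (a new reading comes with each control period).
- r.snapshot(name): name is "scene" or "side" or "wrist"; returns a dict with "image" (384x512x3 uint8, red, green, blue), "fx", "fy", "cx", "cy" (pixels), "dist_coeffs" ([k1, k2, p1, p2, k3] as OpenCV has them; the pictures are not rectified), "pose" (4x4, takes a point from camera to world coordinates). Camera axes: x right, y up, looking along -z (the intrinsics and any distortion apply to the point x, -y, -z); pixel columns grow to the right and rows downward; lengths in m; the calibration is good to about 2 mm. A picture is of the moment at which its call begins. There is no depth.
- r.finish_job(): hands the job in; it is judged then, once.
The state is a dict: "clock": time; "q": joint angles; "qd": joint speeds; "joint_torque": joint torques, N m; "tool_pos": TCP position; "eef_rot": TCP orientation; "contact_force": force on the tool from outside, world axes, zero at the start; "moment": the same for the moment, N m; "opening": opening from 0.0 (shut) to 1.0 (fully open); "finger_force": force on a finger pad.
Only numpy, scipy, OpenCV 4.12 (cv2) and the standard library are available. Lean on these libraries where they do the work, as an engineer would, in place of code of your own. Each camera call takes 0.05 s, during which the arm holds its last target. There are 200 camera calls.

## Task

The polishing head rocks on its bearers: the front foot with the yellow mark on the bench before it does not reach its bearer. Slide the slotted brass shims from the batten one by one into the gap under that foot, each pushed home around the stud, until the foot bears on them and the machine no longer rocks when you press that corner, and not one shim more, so that it still stands level on all four feet. Press and push gently, and leave the other things on the bench alone.

Things in the scene. Friction and masses are not known exactly. Their poses are not given: they have to be found in the camera images.
- polisher: green-grey iron polishing head, 3 kg, loose, on four ears. Origin: centre of the base at the soles, 30 mm above the bench; x away from the robot, y left, z up. Ears 50 x 50 mm, top 14 mm up, at x +-85, y +-60 mm, with a 16 mm hole and a 26 mm square sole, 3 mm proud, under each. Front edge at x = -110 mm, straight from ear to ear. Spindle 150 mm above the origin along y; 144 mm buff at y 128 to 154 mm, spindle to y = -200
- foot_left (a point): centre of the hole of the front left ear (robot side, +y), on the underside of its sole, 30 mm above the bench; axes as the polisher's. A fixed upright 10 mm stud stands in the middle of each hole, its top 68 mm above the bench
- foot_right (a point): the same for the front right ear (-y side)
- press_left (a point): a good place to press down on the base plate beside the left stud: top of the plate, 44 mm above the bench (polisher x = -93, y = 32 mm). The machine's weight keeps it level with the gap open; on the soft side 4 to 7 N here tips it about the diagonal, this point sinks 0.64 of the gap (3 mm for one missing shim, 6 mm for two) and then turns hard; let go, it tips back
- press_right (a point): the same beside the right stud (x = -93, y = -32 mm)
- mark: yellow cross painted on the bench in front of the soft foot, telling which front foot is soft. Its origin is on the bench right under the hole of that foot, the cross itself 62 mm nearer the robot; axes as the polisher's
- rear_bearer: fixed steel bar under both rear ears, 30 mm high; origin on the bench under the polisher's origin, same axes. The front ears have one fixed steel block each, 54 mm wide, reaching 11 mm out in front of the ear. The block at the mark is lower than 30 mm by one or two shims, not told (gap about 5 or 10 mm; a spare block stands behind). The last shim fits snugly and rubs: a push of 3 to 12 N, jamming if held tilted or too low or high
- batten: fixed strip 62 x 270 x 20 mm on which the four shims lie side by side, about 65 mm apart, tails towards the robot and overhanging. Origin under its centre, long side along y
- shim1: flat brass shim, 5 mm thick, 85 mm long, 85 g. Origin on the underside, where the stud's axis comes when the shim is home. +x end: fork 38 mm wide, open slot 16 mm wide, its closed end (heel) at x = -5 mm, prongs to x = 22, their top sloping to about 1.5 mm over the last 8. Solid 38 mm wide to x = -25, then a tail 24 mm wide to x = -63 mm. At the start underside 20 mm above the bench
- shim2: another shim, just as shim1
- shim3: another shim, just as shim1
- shim4: another shim, just as shim1
- wrench: bystander: wrench 150 mm long lying on the plywood board, origin at its middle
- brush: bystander: brush 150 mm long on the 12 mm thick plywood board, origin at its middle
- nut_dish: bystander: aluminium dish of nuts, 76 mm across, 22 mm high, on the plywood board, origin under its centre
- bell: bystander: brass bell 96 mm across, 100 mm high, origin under its centre
- oil_lamp: bystander: bronze oil lamp 84 mm across, 164 mm high, origin under its centre
- compound_bar: bystander: red-brown bar of polishing compound 110 x 45 x 35 mm on the plywood board, origin under its centre
There are look-alikes about, which are no part of the job. What is shaped like the shim3 but blue or pink is not meant.

How it is judged:
At the end, for the whole second after the job is handed in: The top shim fills the gap under the soft foot to within 1.2 mm; the polisher is level within 0.7 degrees and at rest; every shim is either home around the stud (its origin within 9 mm of the hole's middle, from above) or over 60 mm from both front feet (angle between polisher's own z axis and vertical below 0.012 rad and linear speed of polisher below 0.01 m/s and ((horizontal distance between shim1 and foot_left below 0.009 m and z of foot_left in the frame of shim1 between 0.004 and 0.0062 m) or (horizontal distance between shim1 and foot_right below 0.009 m and z of foot_right in the frame of shim1 between 0.004 and 0.0062 m) or (horizontal distance between shim2 and foot_left below 0.009 m and z of foot_left in the frame of shim2 between 0.004 and 0.0062 m) or (horizontal distance between shim2 and foot_right below 0.009 m and z of foot_right in the frame of shim2 between 0.004 and 0.0062 m) or (horizontal distance between shim3 and foot_left below 0.009 m and z of foot_left in the frame of shim3 between 0.004 and 0.0062 m) or (horizontal distance between shim3 and foot_right below 0.009 m and z of foot_right in the frame of shim3 between 0.004 and 0.0062 m) or (horizontal distance between shim4 and foot_left below 0.009 m and z of foot_left in the frame of shim4 between 0.004 and 0.0062 m) or (horizontal distance between shim4 and foot_right below 0.009 m and z of foot_right in the frame of shim4 between 0.004 and 0.0062 m)) and (horizontal distance between shim1 and foot_left below 0.009 m or horizontal distance between shim1 and foot_right below 0.009 m or (horizontal distance between shim1 and foot_left above 0.06 m and horizontal distance between shim1 and foot_right above 0.06 m)) and (horizontal distance between shim2 and foot_left below 0.009 m or horizontal distance between shim2 and foot_right below 0.009 m or (horizontal distance between shim2 and foot_left above 0.06 m and horizontal distance between shim2 and foot_right above 0.06 m)) and (horizontal distance between shim3 and foot_left below 0.009 m or horizontal distance between shim3 and foot_right below 0.009 m or (horizontal distance between shim3 and foot_left above 0.06 m and horizontal distance between shim3 and foot_right above 0.06 m)) and (horizontal distance between shim4 and foot_left below 0.009 m or horizontal distance between shim4 and foot_right below 0.009 m or (horizontal distance between shim4 and foot_left above 0.06 m and horizontal distance between shim4 and foot_right above 0.06 m))); the robot touches nothing.
It fails at once if pressing or pushing the polisher with more than 30 N (contact force between the arm and polisher above 30 N).
It fails at once if ramming a shim against the polisher with more than 40 N (contact force between polisher and shim1 above 40 N or contact force between polisher and shim2 above 40 N or contact force between polisher and shim3 above 40 N or contact force between polisher and shim4 above 40 N).
It fails at once if tipping the polisher more than 12 degrees (angle between polisher's own z axis and vertical above 0.21 rad).
It fails at once if a bystander moved more than 30 mm (distance of any of wrench, brush, nut_dish, bell, oil_lamp, compound_bar from where it was at the start of the episode above 0.03 m).
It also fails if it takes over 72 s, if anything falls off the work surface, if the arm or the gripper's body presses on something with over 40 N, if the wrist force passes 120 N, or if a joint passes its speed limit or range.

## Working session

There is one attempt and no reset: what is moved stays moved. The work goes in short steps, Python scripts to look and compute and a tool call to move; the robot and the scene stay as the last step left them, time stands still between calls to the robot, and variables do not carry over. Pictures are saved under pics/ and viewed, at most 10 in all, crops included, and the job is handed in when it is done.

Besides the shell and the picture viewer there is one more tool, called by a JSON object that holds its "method" and its "body". carry_out: Moves the arm, as the interface text tells. Its arguments: {"type":"object","properties":{"rows":{"type":"array"},"newtons":{"type":"number"}},"required":["rows"]}

```bash
ls; mkdir -p pics; cat > h.py <<'E'
from plant import r
import numpy as np, cv2
from scipy.spatial.transform import Rotation as R
def snap(n,f):
    s=r.snapshot(n); cv2.imwrite(f,s["image"][:,:,::-1]); np.save(f+'.npy',{k:s[k] for k in s},allow_pickle=True); return s
def load(f): return np.load(f+'.npy',allow_pickle=True).item()
def ray(s,uv,z):
    K=np.array([[s["fx"],0,s["cx"]],[0,s["fy"],s["cy"]],[0,0,1]])
    p=cv2.undistortPoints(np.array([[uv]],float),K,np.array(s["dist_coeffs"],float))[0,0]
    T=np.array(s["pose"]); d=T[:3,:3]@np.array([p[0],-p[1],-1]); o=T[:3,3]
    return o+d*(z-o[2])/d[2]
def proj(s,P):
    K=np.array([[s["fx"],0,s["cx"]],[0,s["fy"],s["cy"]],[0,0,1]])
    T=np.array(s["pose"]); c=(np.atleast_2d(P)-T[:3,3])@T[:3,:3]; c=c*[1,-1,-1]
    return cv2.projectPoints(c.reshape(-1,1,3),np.zeros(3),np.zeros(3),K,np.array(s["dist_coeffs"],float))[0][:,0]
E
python3 - <<'E'
from h import *
a=snap("scene","pics/a.png");b=snap("side","pics/b.png");c=snap("wrist","pics/c.png")
for s in(a,b,c): print(np.round(s["pose"],3),s["fx"])
im=np.vstack([np.hstack([cv2.imread("pics/a.png"),cv2.imread("pics/b.png")])])
cv2.imwrite("pics/ab.png",cv2.resize(im,(800,300)))
s=r.get_state();print({k:np.round(s[k],3) for k in s})
E
```

```text
pics
[[ 0.998  0.035 -0.053  0.462]
 [-0.063  0.595 -0.801 -1.229]
 [ 0.003  0.803  0.596  0.989]
 [ 0.     0.     0.     1.   ]] 492.4610961303487
[[-0.982  0.119 -0.146  0.384]
 [-0.188 -0.612  0.768  0.794]
 [ 0.002  0.782  0.624  0.723]
 [ 0.     0.     0.     1.   ]] 416.59086694609044
[[ 0.239  0.935  0.261  0.216]
 [-0.971  0.231  0.063 -0.59 ]
 [-0.001 -0.269  0.963  0.385]
 [ 0.     0.     0.     1.   ]] 326.52427900672103
{'clock': np.float64(0.15), 'q': array([ 1.363,  0.69 , -0.195,  1.566,  0.157,  0.903, -0.215]), 'qd': array([ 0.   , -0.001, -0.001, -0.004, -0.001, -0.001, -0.001]), 'joint_torque': array([-1.0000e-03, -5.2786e+01, -1.2680e+00, -1.5359e+01, -5.3000e-02,
        4.0000e-03,  0.0000e+00]), 'tool_pos': array([ 0.15 , -0.606,  0.238]), 'eef_rot': array([ 0.993,  0.121, -0.   , -0.001]), 'contact_force': array([-0.051, -0.122,  0.1  ]), 'moment': array([ 0.008,  0.017, -0.007]), 'finger_force': np.float64(0.0), 'opening': np.float64(1.002)}
```

View pics/a.png

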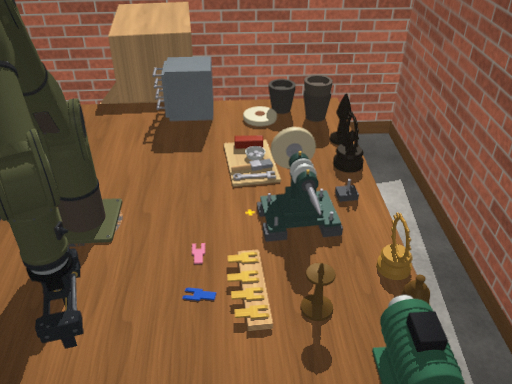

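View pics/b.png

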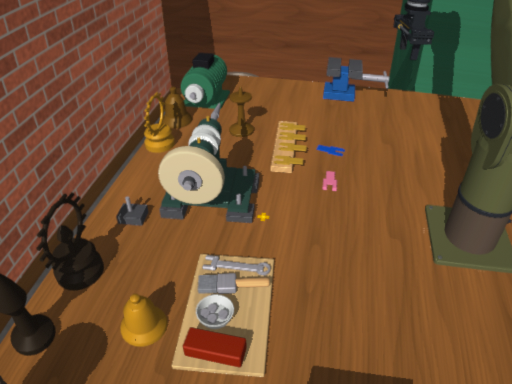

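The scene picture shows the polisher at (300,205) and the yellow mark at (250,212), which is (263,217) in the side view. The mark is in front of the +y ear, so the left foot is soft. Four brass shims lie on the batten at (243,258), (243,277), (247,295) and (250,312). The pink one at (198,253) and the blue one at (200,295) are look-alikes, off the batten and the wrong colour. I'll confirm this in one enlarged crop.

```bash
python3 - <<'E'
import cv2,numpy as np
a=cv2.imread("pics/a.png")[185:335,180:345];b=cv2.imread("pics/b.png")[105:235,150:350]
a=cv2.resize(a,None,fx=4,fy=4,interpolation=2)
b=cv2.resize(b,None,fx=4,fy=4,interpolation=2)
cv2.imwrite("pics/a2.png",a);cv2.imwrite("pics/b2.png",b)
E
```

```text
(no output)
```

View pics/a2.png

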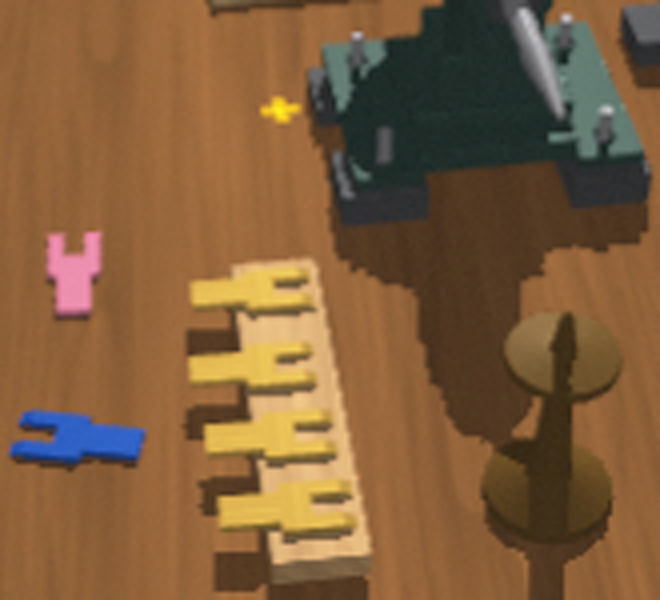

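View pics/b2.png

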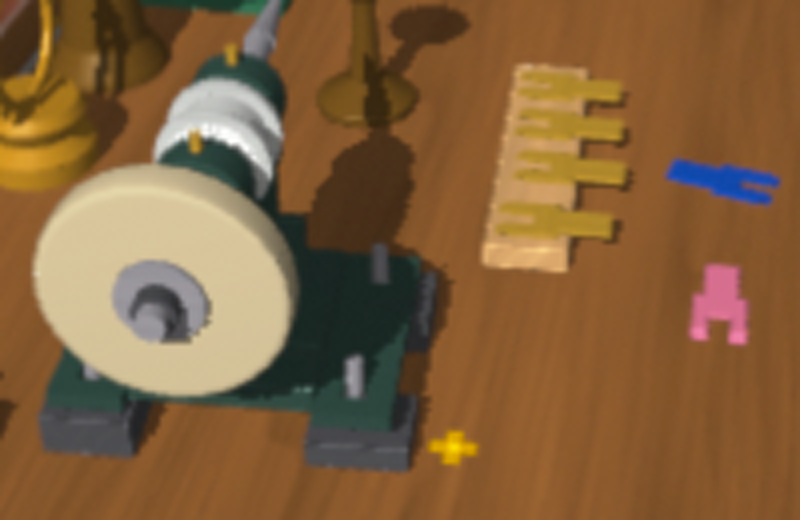

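The crops confirm it: four yellow brass shims on the batten, with the blue and pink ones lying loose on the bench. Crop pixels: left stud top (358,38) in the scene crop and (354,358) in the side crop; mark (281,109) and (453,447).

```bash
python3 - <<'E'
from h import *
from scipy.optimize import least_squares
S={'a':load("pics/a.png"),'b':load("pics/b.png")}
A=lambda u,v:((u+.5)/4-.5+180,(v+.5)/4-.5+185)
B=lambda u,v:((u+.5)/4-.5+150,(v+.5)/4-.5+105)
print("studs a FL,RL,RR,FR",[np.round(ray(S['a'],A(*p),.068)[:2],4) for p in[(357,35),(566,18),(605,108),(384,130)]])
print("studs b FL FR",[np.round(ray(S['b'],B(*p),.068)[:2],4) for p in[(354,358),(380,248)]])
print("mark",ray(S['a'],A(281,109),0),ray(S['b'],B(453,447),0))
for k in S:
    im=S[k]["image"]; h=cv2.cvtColor(im,cv2.COLOR_RGB2HSV).astype(int)
    m=((h[...,0]>18)&(h[...,0]<32)&(h[...,1]>165)&(h[...,2]>110)).astype(np.uint8)
    roi=np.zeros_like(m)
    if k=='a': roi[245:325,222:275]=1
    else: roi[118:168,268:310]=1
    n,l,st,ce=cv2.connectedComponentsWithStats(m*roi)
    for i in range(1,n):
        if st[i,4]<40: continue
        v,u=np.nonzero(l==i)
        W=np.array([ray(S[k],(x,y),.025)[:2] for x,y in zip(u,v)])
        c=W.mean(0); w,V=np.linalg.eigh(np.cov(W.T)); d=V[:,1]; d=d*np.sign(d[0]); t=(W-c)@d
        print(k,st[i],"c",np.round(c,4),"yaw",round(np.degrees(np.arctan2(d[1],d[0])),1),"ends",np.round(c+d*t.min(),4),np.round(c+d*t.max(),4),"len",round(np.ptp(t),4))
E
```

```text
studs a FL,RL,RR,FR [array([0.5854, 0.021 ]), array([0.7545, 0.034 ]), array([ 0.7642, -0.0828]), array([ 0.5953, -0.099 ])]
studs b FL FR [array([0.5865, 0.0203]), array([ 0.596, -0.097])]
mark [ 5.24692676e-01  1.62135821e-02 -1.11022302e-16] [0.52456075 0.01570115 0.        ]
b [280 123  25   8 130] c [ 0.5048 -0.4088] yaw 1.7 ends [ 0.4648 -0.41  ] [ 0.5443 -0.4076] len 0.0795
b [279 132  27   8 147] c [ 0.4969 -0.3482] yaw 1.9 ends [ 0.4552 -0.3496] [ 0.538  -0.3469] len 0.0829
b [279 143  28   8 169] c [ 0.4879 -0.2853] yaw 2.6 ends [ 0.4461 -0.2872] [ 0.5284 -0.2834] len 0.0824
b [274 156  29   9 182] c [ 0.4909 -0.2125] yaw 3.3 ends [ 0.4501 -0.2149] [ 0.5322 -0.2101] len 0.0823
```

```bash
cat >> h.py <<'E'
def go(P,yaw,state=None):
    "shift (cm, tool axes) and turn (deg) from measured pose to P with vertical tool at yaw(deg)"
    s=state or r.get_state(); q=R.from_quat(s["eef_rot"])
    d=q.inv().apply(np.array(P)-s["tool_pos"])*100
    y=np.radians(yaw); Rt=R.from_matrix(np.array([[np.cos(y),np.sin(y),0],[np.sin(y),-np.cos(y),0],[0,0,-1]]))
    print("shift cm",np.round(d,2),"turn",np.round(np.degrees((q.inv()*Rt).as_rotvec()),2))
def st():
    s=r.get_state(); print(round(s["clock"],2),np.round(s["tool_pos"],4),np.round(R.from_quat(s["eef_rot"]).as_matrix()[:,0],3),"F",np.round(s["contact_force"],2),"op",round(s["opening"],3),round(s["finger_force"],1))
E
python3 - <<'E'
from h import *
go([.5805,-.008,.10],4.6); go([.38,-.3,.2],4.6)
S=load("pics/a.png"); h=cv2.cvtColor(S["image"],cv2.COLOR_RGB2HSV)
print(h[258,232:246],h[258,262])
E
```

```text
shift cm [ 56.18 -47.76  13.87] turn [-0.08  0.01  9.26]
shift cm [ 29.72 -24.22   3.84] turn [-0.08  0.01  9.26]
[[ 22 159 233]
 [ 22 159 233]
 [ 22 160 234]
 [ 22 160 234]
 [ 22 161 235]
 [ 22 161 234]
 [ 22 160 234]
 [ 22 160 235]
 [ 22 160 235]
 [ 22 161 234]
 [ 22 160 234]
 [ 22 157 235]
 [ 22 159 236]
 [ 22 156 238]] [ 14 156 154]
```

{"method": "carry_out", "body": {"rows": [[[33,-22,0],[0,0,9.3],1],[[33,-22,0],[0,0,9.3],1],[[33,-22,0],[0,0,9.3],1],[[33,-22,0],[0,0,9.3],1],[[33,-22,0],[0,0,9.3],1],[[33,-22,0],[0,0,9.3],1],[[33,-22,0],[0,0,9.3],1],[[33,-22,0],[0,0,9.3],1],[[33,-22,0],[0,0,9.3],1],[[33,-22,0],[0,0,9.3],1]]}}

```text
clock: 1.15
tool_pos: [0.4181, -0.313, 0.2386]
eef_rot: [0.999, 0.041, -0.0, -0.0]
contact_force: [-0.8, -0.8, 0.9]
opening: 0.113
finger_force: 0.0
```

```bash
cat >> h.py <<'E'
def shims(s,z=.025,roi=None):
    h=cv2.cvtColor(s["image"],cv2.COLOR_RGB2HSV).astype(int)
    m=((h[...,0]>18)&(h[...,0]<27)&(h[...,1]>145)&(h[...,2]>110)).astype(np.uint8)
    n,l,stt,ce=cv2.connectedComponentsWithStats(m)
    for i in range(1,n):
        if stt[i,4]<60: continue
        v,u=np.nonzero(l==i)
        W=np.array([ray(s,(x,y),z)[:2] for x,y in zip(u,v)])
        (c,wh,a)=cv2.minAreaRect((W*1000).astype(np.float32))
        e=cv2.boxPoints((c,wh,a)); 
        L=max(wh); a=a if wh[0]>wh[1] else a-90
        a=(a+90)%180-90
        c=np.array(c)/1000; d=np.array([np.cos(np.radians(a)),np.sin(np.radians(a))])
        print("px",ce[i].round(),"n",stt[i,4],"LxW",np.round(wh,1),"yaw",round(a,1),"mid",c.round(4),"tail",(c-d*L/2000).round(4),"origin",(c+d*(L/2000-.022)).round(4))
E
python3 - <<'E'
from h import *
st(); w=snap("wrist","pics/w1.png"); shims(w); go([.5805,-.008,.10],4.6)
print("scene"); shims(load("pics/a.png")); 
E
```

```text
1.15 [ 0.4181 -0.313   0.2386] [ 0.997  0.083 -0.   ] F [-0.77 -0.85  0.91] op 0.113 0.0
px [168.  87.] n 2102 LxW [83.7 38.8] yaw 3.9 mid [ 0.4905 -0.2179] tail [ 0.4487 -0.2207] origin [ 0.5103 -0.2165]
px [353.  90.] n 2156 LxW [84.8 39.5] yaw 2.0 mid [ 0.5044 -0.4146] tail [ 0.462 -0.416] origin [ 0.5248 -0.4139]
px [296.  91.] n 2100 LxW [84.7 38.5] yaw 2.2 mid [ 0.4971 -0.3542] tail [ 0.4548 -0.3559] origin [ 0.5175 -0.3534]
px [237.  95.] n 2055 LxW [84.6 38.3] yaw 2.5 mid [ 0.4883 -0.2913] tail [ 0.446  -0.2931] origin [ 0.5085 -0.2904]
px [200. 299.] n 433 LxW [14.2 94.4] yaw -0.3 mid [ 0.2352 -0.2622] tail [ 0.188 -0.262] origin [ 0.2604 -0.2623]
px [305. 298.] n 450 LxW [94.5 14.5] yaw 9.6 mid [ 0.2461 -0.394 ] tail [ 0.1994 -0.4018] origin [ 0.271  -0.3897]
px [278. 351.] n 2129 LxW [ 17.2 534. ] yaw -85.3 mid [ 0.1583 -0.3024] tail [ 0.1363 -0.0364] origin [ 0.1785 -0.5466]
shift cm [ 18.77 -29.26  13.83] turn [ 0.02  0.06 -0.04]
scene
px [386. 255.] n 152 LxW [98.5 41.5] yaw 75.2 mid [ 0.8969 -0.2344] tail [ 0.8843 -0.282 ] origin [ 0.9039 -0.2081]
px [399. 252.] n 102 LxW [77.  28.4] yaw 73.6 mid [ 0.9396 -0.2346] tail [ 0.9287 -0.2715] origin [ 0.9442 -0.2188]
px [242. 258.] n 222 LxW [81.4 40. ] yaw 2.9 mid [ 0.4905 -0.2199] tail [ 0.4498 -0.2219] origin [ 0.5091 -0.2189]
px [243. 276.] n 251 LxW [37.2 83.7] yaw -3.5 mid [ 0.4882 -0.2917] tail [ 0.4464 -0.2892] origin [ 0.5081 -0.2929]
px [247. 294.] n 284 LxW [37.9 83.3] yaw -3.5 mid [ 0.4971 -0.3551] tail [ 0.4556 -0.3525] origin [ 0.5168 -0.3563]
px [251. 312.] n 321 LxW [84.2 40.2] yaw 3.0 mid [ 0.5045 -0.4168] tail [ 0.4624 -0.419 ] origin [ 0.5246 -0.4157]
```

View pics/w1.png

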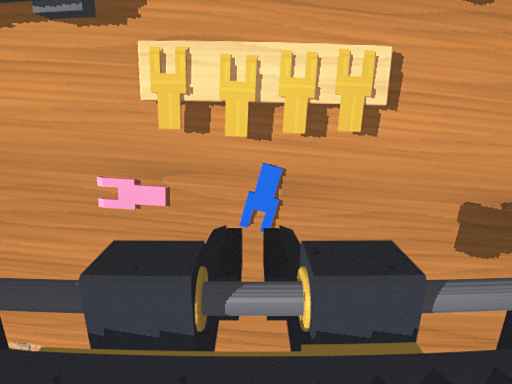

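The wrist view shows the batten with the four brass shims at columns 168, 237, 296 and 353, tails towards the robot. The pink one at (130,192) and the blue one at (262,195) are elsewhere. I'll go and test the soft corner.

{"method": "carry_out", "body": {"rows": [[[5,-8,4],[0,4,0],1],[[8,-13,5],[0,8,0],1],[[11,-17,6],[0,12,0],1],[[14,-21,8],[0,16,0],1],[[17,-26,10],[0,20,0],1],[[19.5,-28.9,13],[0,20,0],1],[[19.5,-28.9,16.5],[0,20,0],1],[[19.5,-28.9,16.5],[0,20,0],1],[[19.5,-28.9,16.5],[0,20,0],1],[[19.5,-28.9,16.5],[0,20,0],1]]}}

```text
clock: 2.2
tool_pos: [0.584, -0.0596, 0.1322]
eef_rot: [0.987, 0.036, 0.158, -0.007]
contact_force: [1.1, -0.2, 0.5]
opening: 0.005
finger_force: 0.0
```

```bash
python3 - <<'E'
from h import *
st(); snap("wrist","pics/w2.png")
E
```

```text
2.2 [ 0.584  -0.0596  0.1322] [0.947 0.07  0.313] F [ 1.05 -0.22  0.51] op 0.005 0.0
```

View pics/w2.png

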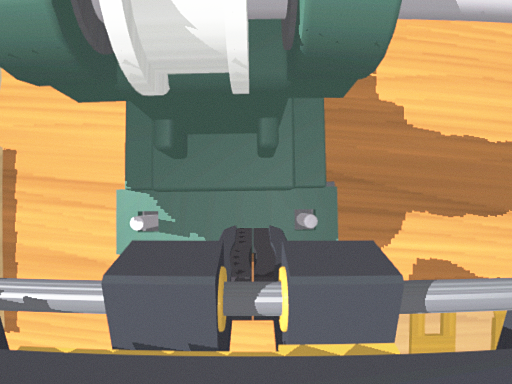

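The wrist view shows the left stud top at (137,223), the right one at (309,220), and the fingers closed between them.

{"method": "carry_out", "body": {"rows": [[[0,0,0],[0,0,0],1],[[0,0,0],[0,0,0],1]]}}

```text
clock: 2.45
tool_pos: [0.5837, -0.0573, 0.132]
eef_rot: [0.987, 0.038, 0.158, -0.008]
contact_force: [-0.4, 0.3, 0.8]
opening: 0.006
finger_force: 0.0
```

```bash
python3 - <<'E'
from h import *
w=load("pics/w2.png"); print(ray(w,(137,223),.068),ray(w,(309,220),.068))
st(); go([.588,-.012,.060],4.6)
E
```

```text
[0.58496177 0.02037061 0.068     ] [ 0.59598223 -0.09839258  0.068     ]
2.45 [ 0.5837 -0.0573  0.132 ] [0.947 0.073 0.312] F [-0.41  0.3   0.8 ] op 0.006 0.0
shift cm [-1.51 -4.46  7.1 ] turn [ -0.2  -18.19  -0.13]
```

{"method": "carry_out", "body": {"rows": [[[0,-4.5,0],[0,0,0],1],[[0,-4.5,0],[0,0,0],1],[[-0.7,-4.5,3.5],[0,0,0],1],[[-1.5,-4.5,7.1],[0,0,0],1],[[-1.5,-4.5,7.1],[0,0,0],1],[[-1.5,-4.5,7.1],[0,0,0],1],[[-1.5,-4.5,7.1],[0,0,0],1]]}}

```text
clock: 3.15
tool_pos: [0.6075, -0.0119, 0.0791]
eef_rot: [0.99, 0.041, 0.137, -0.011]
contact_force: [0.1, -0.1, -0.0]
opening: 0.004
finger_force: 0.0
```

```bash
python3 - <<'E'
from h import *
st(); s=r.get_state(); print(R.from_quat(s["eef_rot"]).inv().apply([0,0,-.1]))
E
```

```text
3.15 [ 0.6075 -0.0119  0.0791] [0.959 0.077 0.272] F [ 0.11 -0.11 -0.01] op 0.004 0.0
[-0.0272458   0.00109414  0.09621055]
```

```bash
python3 - <<'E'
from h import *
s=r.get_state(); print(np.round(s["q"],3),np.round(s["qd"],3)); go([.588,-.012,.06],4.6)
E
```

```text
[ 0.005  0.838 -0.082  2.011  1.129  0.043 -2.653] [-0.006 -0.008 -0.002 -0.001  0.003  0.    -0.004]
shift cm [-2.39 -0.14  1.31] turn [ -0.65 -15.81   0.09]
```

{"method": "carry_out", "body": {"rows": [[[-1.6,0,0],[0,-3,0],1],[[-3.1,0,0],[0,-6,0],1],[[-3.1,0,0],[0,-8,0],1],[[-3.1,0,0],[0,-8,0],1],[[-3.1,0,0],[0,-8,0],1]]}}

```text
clock: 3.65
tool_pos: [0.5784, -0.014, 0.0704]
eef_rot: [0.997, 0.041, 0.069, -0.008]
contact_force: [0.2, 0.2, -0.0]
opening: 0.004
finger_force: 0.0
```

```bash
python3 - <<'E'
from h import *
st(); s=r.get_state(); print(np.round(s["q"],3)); go([.580,-.012,.05],4.6)
E
```

```text
3.65 [ 0.5784 -0.014   0.0704] [0.987 0.081 0.137] F [ 0.22  0.25 -0.05] op 0.004 0.0
[ 0.206  0.875 -0.426  1.955  0.983  0.372 -2.47 ]
shift cm [-0.11 -0.16  2.05] turn [-0.64 -7.89  0.16]
```

{"method": "carry_out", "body": {"rows": [[[-0.15,-0.1,1.0],[0,0,0],1],[[-0.25,-0.1,1.8],[0,0,0],1],[[-0.3,-0.1,2.2],[0,0,0],1],[[-0.33,-0.1,2.4],[0,0,0],1],[[-0.35,-0.1,2.5],[0,0,0],1],[[-0.35,-0.1,2.5],[0,0,0],1]]}}

```text
clock: 4.25
tool_pos: [0.5777, -0.0121, 0.0441]
eef_rot: [0.997, 0.042, 0.067, -0.008]
contact_force: [-1.6, -0.1, 2.8]
opening: 0.008
finger_force: 1.3
```

{"method": "carry_out", "body": {"rows": [[[-0.01,0,0.1],[0,0,0],1],[[-0.01,0,0.1],[0,0,0],1]]}}

```text
clock: 4.45
tool_pos: [0.5781, -0.0121, 0.0433]
eef_rot: [0.997, 0.042, 0.068, -0.009]
contact_force: [-2.2, 0.7, 1.6]
opening: 0.007
finger_force: 1.2
```

{"method": "carry_out", "body": {"rows": [[[-0.01,0,0.1],[0,0,0],1],[[-0.01,0,0.1],[0,0,0],1]]}}

```text
clock: 4.65
tool_pos: [0.5782, -0.0121, 0.0422]
eef_rot: [0.997, 0.042, 0.068, -0.009]
contact_force: [-0.5, 0.3, 2.3]
opening: 0.005
finger_force: 1.2
```

{"method": "carry_out", "body": {"rows": [[[-0.01,0,0.1],[0,0,0],1],[[-0.01,0,0.1],[0,0,0],1]]}}

```text
clock: 4.85
tool_pos: [0.5782, -0.0121, 0.0411]
eef_rot: [0.997, 0.042, 0.068, -0.009]
contact_force: [-0.4, 0.6, 2.5]
opening: 0.005
finger_force: 1.2
```

{"method": "carry_out", "body": {"rows": [[[-0.01,0,0.1],[0,0,0],1],[[-0.01,0,0.1],[0,0,0],1]]}}

```text
clock: 5.05
tool_pos: [0.5782, -0.0122, 0.0401]
eef_rot: [0.997, 0.042, 0.067, -0.008]
contact_force: [-0.1, 0.4, 2.7]
opening: 0.003
finger_force: 1.2
```

{"method": "carry_out", "body": {"rows": [[[-0.01,0,0.1],[0,0,0],1],[[-0.01,0,0.1],[0,0,0],1]]}}

```text
clock: 5.25
tool_pos: [0.5782, -0.0121, 0.0392]
eef_rot: [0.997, 0.042, 0.067, -0.008]
contact_force: [-1.4, 1.0, 3.8]
opening: 0.0
finger_force: 1.5
```

{"method": "carry_out", "body": {"rows": [[[-0.01,0,0.1],[0,0,0],1],[[-0.01,0,0.1],[0,0,0],1]]}}

```text
clock: 5.45
tool_pos: [0.5783, -0.0121, 0.0388]
eef_rot: [0.997, 0.042, 0.068, -0.008]
contact_force: [-3.2, 1.2, 8.2]
opening: 0.009
finger_force: 4.5
```

The corner was soft at about 2.5 N from z≈45 mm and turned hard at 39 mm. A sink of about 6 mm means two shims are missing. I'll retreat and fetch the shim nearest the polisher, shim A at y≈-0.22.

{"method": "carry_out", "body": {"rows": [[[0.7,0,-4],[0,0,0],1],[[0.7,0,-9],[0,-4,0],0.5],[[-2,4,-9.5],[0,-7.9,0],0.5],[[-5,8,-10],[0,-7.9,0.6],0.5],[[-8,12,-10.4],[0,-7.9,0.6],0.5],[[-10,16,-10.7],[0,-7.9,0.6],0.5],[[-12.2,19.6,-10.9],[0,-7.9,0.6],0.5],[[-12.2,19.6,-10.9],[0,-7.9,0.6],0.5],[[-12.2,19.6,-10.9],[0,-7.9,0.6],0.5],[[-12.2,19.6,-10.9],[0,-7.9,0.6],0.5]]}}

```text
clock: 6.45
tool_pos: [0.4606, -0.2188, 0.1276]
eef_rot: [0.999, 0.038, -0.001, -0.006]
contact_force: [0.4, 0.3, 0.3]
opening: 0.502
finger_force: 0.0
```

```bash
python3 - <<'E'
from h import *
st(); w=snap("wrist","pics/w3.png"); shims(w); go([.4585,-.2200,.008],3.9)
E
```

```text
6.45 [ 0.4606 -0.2188  0.1276] [ 0.997  0.076 -0.001] F [0.4  0.35 0.3 ] op 0.502 0.0
px [255. 148.] n 3885 LxW [85.2 38.3] yaw 3.4 mid [ 0.4908 -0.2177] tail [ 0.4482 -0.2202] origin [ 0.5113 -0.2165]
px [429. 153.] n 4008 LxW [85.7 40.9] yaw 2.0 mid [ 0.497  -0.3537] tail [ 0.4542 -0.3552] origin [ 0.5179 -0.3529]
px [495. 158.] n 2812 LxW [89.3 29.9] yaw 13.6 mid [ 0.5037 -0.408 ] tail [ 0.4603 -0.4185] origin [ 0.5257 -0.4027]
px [349. 158.] n 3940 LxW [85.4 39.6] yaw 2.4 mid [ 0.4884 -0.2911] tail [ 0.4457 -0.2929] origin [ 0.509  -0.2902]
px [378. 295.] n 676 LxW [67.1 15.9] yaw 18.3 mid [ 0.3688 -0.3362] tail [ 0.337  -0.3467] origin [ 0.3798 -0.3326]
px [122. 289.] n 89 LxW [ 4.1 31.5] yaw -10.8 mid [ 0.3592 -0.1098] tail [ 0.3437 -0.1069] origin [ 0.353  -0.1086]
px [122. 316.] n 96 LxW [29.4  5.2] yaw 6.3 mid [ 0.3304 -0.1078] tail [ 0.3157 -0.1094] origin [ 0.3231 -0.1086]
shift cm [-0.22  0.3  11.96] turn [-0.72  0.08  0.49]
```

{"method": "carry_out", "body": {"rows": [[[-0.2,0.3,4.5],[-0.7,0,0.6],0.5],[[-0.2,0.3,8.5],[-0.7,0,0.6],0.5],[[-0.2,0.3,11],[-0.7,0,0.6],0.5],[[-0.2,0.3,12],[-0.7,0,0.6],0.5],[[-0.2,0.3,12],[-0.7,0,0.6],0.5],[[-0.2,0.3,12],[-0.7,0,0.6],0.5]]}}

```text
clock: 7.1
tool_pos: [0.4586, -0.2211, 0.0083]
eef_rot: [0.999, 0.032, -0.001, 0.0]
contact_force: [0.0, -0.7, 1.2]
opening: 0.501
finger_force: 0.0
```

{"method": "carry_out", "body": {"rows": [[[0,0,0],[0,0,0],1],[[0,0,0],[0,0,0],1],[[0,0,0],[0,0,0],1],[[0,0,0],[0,0,0],1],[[0,0,0],[0,0,0],1]], "newtons": 30}}

```text
clock: 7.6
tool_pos: [0.4579, -0.222, 0.0079]
eef_rot: [0.999, 0.032, -0.001, 0.0]
contact_force: [0.4, -1.0, 2.0]
opening: 0.264
finger_force: 29.7
```

```bash
python3 - <<'E'
from h import *
st(); w=snap("wrist","pics/w4.png"); shims(w)
E
```

```text
7.6 [ 0.4579 -0.222   0.0079] [ 0.998  0.063 -0.002] F [ 0.35 -0.99  2.  ] op 0.264 29.7
px [247. 176.] n 13052 LxW [85.6 38.8] yaw 6.5 mid [ 0.4911 -0.2184] tail [ 0.4486 -0.2232] origin [ 0.5118 -0.216 ]
px [421. 173.] n 10051 LxW [66.7 40.6] yaw 2.4 mid [ 0.4978 -0.2904] tail [ 0.4645 -0.2918] origin [ 0.5092 -0.2899]
px [333. 296.] n 537 LxW [33.   6.9] yaw 11.2 mid [ 0.4408 -0.2605] tail [ 0.4246 -0.2637] origin [ 0.4354 -0.2615]
px [168. 308.] n 136 LxW [23.6  2.4] yaw 0.4 mid [ 0.4322 -0.1843] tail [ 0.4205 -0.1844] origin [ 0.422  -0.1844]
```

{"method": "carry_out", "body": {"rows": [[[0,0,-2],[0,0,0],1],[[0,0,-4],[0,0,0],1],[[0.5,-4,-4],[0,0,-0.5],1],[[1,-8.5,-4],[0,0,-1],1],[[1.5,-13,-4],[0,0,-1],1],[[2,-17.5,-4],[0,0,-1],1],[[2.5,-21.5,-4],[0,0,-1],1],[[2.5,-23.2,-3],[0,0,-1],1],[[2.5,-23.2,-2.5],[0,0,-1],1],[[2.5,-23.2,-2.5],[0,0,-1],1]]}}

```text
clock: 8.65
tool_pos: [0.467, 0.0105, 0.0316]
eef_rot: [0.999, 0.041, -0.002, 0.001]
contact_force: [-0.4, -0.4, -1.1]
opening: 0.265
finger_force: 29.7
```

```bash
python3 - <<'E'
from h import *
st(); w=snap("wrist","pics/w5.png"); shims(w,z=.025+r.get_state()["tool_pos"][2]-.008); go([.4681,.011,.010],4.6); snap("scene","pics/a5.png"); snap("side","pics/b5.png")
print(proj(w,[.586,.0205,.068]))
a=cv2.imread("pics/w5.png");b=cv2.imread("pics/b5.png")[150:246,170:298];b=cv2.resize(b,(400,300),interpolation=2)
cv2.imwrite("pics/c5.png",np.hstack([cv2.resize(a,(400,300)),b]))
E
```

```text
8.65 [0.467  0.0105 0.0316] [ 0.997  0.082 -0.005] F [-0.4  -0.38 -1.08] op 0.265 29.7
px [247. 177.] n 13040 LxW [85.  38.1] yaw 7.8 mid [0.5002 0.0146] tail [0.4581 0.0088] origin [0.5206 0.0174]
px [172. 299.] n 557 LxW [ 7.  34.5] yaw -2.9 mid [0.444 0.045] tail [0.4267 0.0459] origin [0.4392 0.0452]
px [333. 298.] n 597 LxW [34.7  7.3] yaw 11.3 mid [ 0.4498 -0.0283] tail [ 0.4328 -0.0317] origin [ 0.4453 -0.0292]
px [304. 350.] n 2173 LxW [  6.6 192.6] yaw -85.3 mid [0.4182 0.0017] tail [0.4103 0.0977] origin [ 0.4244 -0.0723]
shift cm [ 0.12 -0.15  2.19] turn [ 0.17  0.26 -0.04]
[[250.2674289 -73.2621612]]
```

View pics/c5.png

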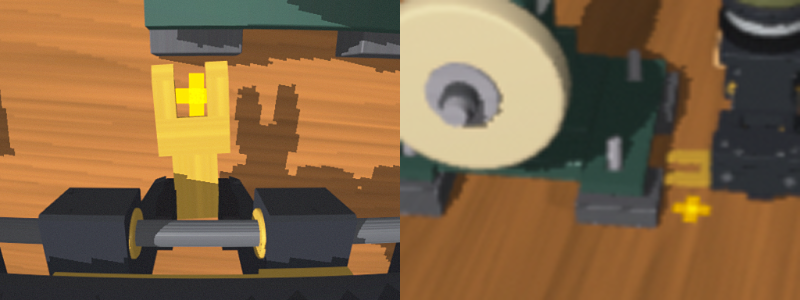

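The composite shows the shim level in the grip, tail between the pads, its fork at (190,90) straight before the left block, and the mark visible through the slot. I'll check the midline against the mark.

```bash
cat >> h.py <<'E'
def midline(s,z,rows):
    h=cv2.cvtColor(s["image"],cv2.COLOR_RGB2HSV).astype(int)
    m=(h[...,0]>18)&(h[...,0]<32)&(h[...,1]>145)&(h[...,2]>110)
    for v in rows:
        u=np.nonzero(m[v,180:310])[0]+180
        if len(u): a,b=ray(s,(u[0]-.5,v),z),ray(s,(u[-1]+.5,v),z); print(v,u[0],u[-1],((a+b)/2)[:2].round(4),"w",round(np.linalg.norm(a-b)*1000,1))
E
python3 - <<'E'
from h import *
w=load("pics/w5.png"); print("mark",ray(w,(190*1.28+.1,96*1.28),0).round(4))
midline(w,.0486,[90,100,110,160,180,185,210,220,240,260])
E
```

```text
mark [0.5226 0.0193 0.    ]
90 194 291 [0.5388 0.0197] w 37.6
100 194 292 [0.5351 0.0193] w 38.2
110 195 292 [0.5313 0.0188] w 38.1
160 199 293 [0.5117 0.0163] w 38.4
180 201 294 [0.5034 0.0151] w 38.6
185 202 294 [0.5013 0.0147] w 38.4
210 221 277 [0.4905 0.0134] w 24.0
220 222 278 [0.486  0.0126] w 24.3
240 224 279 [0.4768 0.0112] w 24.3
260 226 278 [0.4672 0.0102] w 23.5
```

{"method": "carry_out", "body": {"rows": [[[0.1,0,0.5],[0,0,1.5],1],[[0.1,-0.05,1.2],[0,0,3],1],[[0.1,-0.05,1.8],[0,0,3],1],[[0.1,-0.05,2.15],[0,0,3],1],[[0.1,-0.05,2.15],[0,0,3],1],[[0.1,-0.05,2.15],[0,0,3],1]]}}

```text
clock: 9.4
tool_pos: [0.4686, 0.0117, 0.0108]
eef_rot: [1.0, 0.014, -0.001, 0.0]
contact_force: [0.4, 0.5, -1.9]
opening: 0.262
finger_force: 29.7
```

```bash
python3 - <<'E'
from h import *
st(); w=snap("wrist","pics/w6.png"); z=.025+r.get_state()["tool_pos"][2]-.008
midline(w,z,list(range(66,86,3))+[110,160,180,220,250]); go([.5329,.0162,.010],1.7); print(proj(w,[[.586,.0205,.068],[.5246,.016,0]]))
E
```

```text
9.4 [0.4686 0.0117 0.0108] [ 1.     0.028 -0.003] F [ 0.41  0.51 -1.86] op 0.262 29.7
78 277 290 [0.5456 0.0016] w 5.3
81 263 290 [0.5444 0.0042] w 10.7
84 194 290 [0.543  0.0173] w 37.1
110 195 292 [0.5333 0.0165] w 38.1
160 199 293 [0.5136 0.0151] w 38.4
180 201 294 [0.5053 0.0143] w 38.6
220 222 278 [0.4878 0.0128] w 24.2
250 226 279 [0.4738 0.0113] w 23.6
shift cm [ 6.43 -0.25  0.08] turn [ 0.02  0.14 -0.06]
[[ 227.96758773 -106.92642569]
 [ 245.66364076  126.42565241]]
```

{"method": "carry_out", "body": {"rows": [[[1,-0.04,0.05],[0,0,0],1],[[2,-0.08,0.05],[0,0,0],1],[[2.8,-0.11,0.05],[0,0,0],1],[[3.6,-0.14,0.05],[0,0,0],1],[[4.3,-0.17,0.05],[0,0,0],1],[[5,-0.19,0.05],[0,0,0],1],[[5.4,-0.21,0.05],[0,0,0],1]]}}

```text
clock: 10.15
tool_pos: [0.5233, 0.0156, 0.0103]
eef_rot: [1.0, 0.014, -0.001, 0.0]
contact_force: [0.7, -0.0, -1.1]
opening: 0.27
finger_force: 29.7
```

{"method": "carry_out", "body": {"rows": [[[0.4,-0.01,0],[0,0,0],1],[[0.8,-0.03,0],[0,0,0],1],[[0.95,-0.04,0],[0,0,0],1],[[0.95,-0.04,0],[0,0,0],1]]}}

```text
clock: 10.55
tool_pos: [0.5313, 0.0162, 0.0099]
eef_rot: [1.0, 0.014, -0.002, 0.0]
contact_force: [-2.4, 0.2, -1.0]
opening: 0.267
finger_force: 29.7
```

```bash
python3 - <<'E'
from h import *
st(); w=snap("wrist","pics/w7.png"); go([.5329,.0162,.010],1.7);midline(w,.027,[150,180,210,220,250])
E
```

```text
10.55 [0.5313 0.0162 0.0099] [ 1.     0.029 -0.004] F [-2.45  0.21 -1.04] op 0.267 29.7
shift cm [ 0.16  0.01 -0.  ] turn [ 0.05  0.22 -0.04]
150 259 265 [0.5805 0.0133] w 2.8
220 222 278 [0.5505 0.0173] w 24.2
250 226 279 [0.5365 0.0159] w 23.6
```

{"method": "carry_out", "body": {"rows": [[[0.12,0,0],[0,0,0],1],[[0.12,0,0.1],[0,0,0],1],[[0.12,0,0.17],[0,0,0],1],[[0.12,0,0.17],[0,0,0],1]]}}

```text
clock: 11.0
tool_pos: [0.5316, 0.0161, 0.0081]
eef_rot: [1.0, 0.015, -0.003, 0.001]
contact_force: [-5.2, 0.3, 0.6]
opening: 0.267
finger_force: 29.8
```

{"method": "carry_out", "body": {"rows": [[[0,0,0],[0,0,0],0.5],[[0,0,0],[0,0,0],0.5],[[0,0,0],[0,0,0],0.5],[[0,0,0],[0,0,0],0.5]]}}

```text
clock: 11.4
tool_pos: [0.5341, 0.0165, 0.0086]
eef_rot: [1.0, 0.014, -0.001, 0.0]
contact_force: [-0.2, -0.5, 0.1]
opening: 0.499
finger_force: 0.0
```

```bash
python3 - <<'E'
from h import *
st(); w=snap("wrist","pics/w8.png"); midline(w,.025,[200,210,220,250,270])
go([.49,.012,.010],3); go([.49,.012,.07],3)
E
```

```text
11.4 [0.5341 0.0165 0.0086] [ 1.     0.029 -0.001] F [-0.17 -0.51  0.11] op 0.499 0.0
220 263 278 [0.5532 0.0088] w 6.8
250 224 282 [0.5389 0.0159] w 26.0
270 227 280 [0.529  0.0154] w 24.3
shift cm [-4.41  0.32 -0.13] turn [ 0.02  0.08 -1.36]
shift cm [-4.42  0.32 -6.13] turn [ 0.02  0.08 -1.36]
```

{"method": "carry_out", "body": {"rows": [[[-3,0,0],[0,0,0],0.5],[[-6,0.2,0],[0,0,0],0.5],[[-8.5,0.5,-3],[0,0,0],0.5],[[-8.7,5,-6],[0,0,0],0.5],[[-8.7,10,-6],[0,0,0],0.5],[[-8.7,15,-6],[0,0,0],0.5],[[-8.7,20,-6],[0,0,0],0.5],[[-8.7,25,-6],[0,0,0],0.5],[[-8.7,30,-6],[0,0,0],0.5],[[-8.7,30.7,-6],[0,0,0],0.5],[[-8.7,30.7,-6],[0,0,0],0.5],[[-8.7,30.7,-6],[0,0,0],0.5]]}}

```text
clock: 12.65
tool_pos: [0.4555, -0.2917, 0.0689]
eef_rot: [1.0, 0.015, -0.001, -0.0]
contact_force: [0.4, 1.9, 0.5]
opening: 0.498
finger_force: 0.0
```

```bash
python3 - <<'E'
from h import *
st(); w=snap("wrist","pics/w9.png"); shims(w); go([.456,-.2924,.008],2)
E
```

```text
12.65 [ 0.4555 -0.2917  0.0689] [ 1.     0.03  -0.002] F [0.39 1.86 0.54] op 0.498 0.0
px [458. 136.] n 6788 LxW [85.5 41.3] yaw 2.6 mid [ 0.5043 -0.4142] tail [ 0.4616 -0.4161] origin [ 0.525  -0.4132]
px [359. 143.] n 6669 LxW [85.  39.6] yaw 2.1 mid [ 0.4973 -0.3538] tail [ 0.4549 -0.3554] origin [ 0.5178 -0.3531]
px [252. 157.] n 6476 LxW [85.  38.6] yaw 1.8 mid [ 0.4884 -0.2908] tail [ 0.4459 -0.2922] origin [ 0.5089 -0.2902]
px [378. 293.] n 659 LxW [49.6 12.6] yaw 20.7 mid [ 0.3979 -0.3792] tail [ 0.3747 -0.388 ] origin [ 0.4005 -0.3782]
shift cm [0.03 0.17 6.1 ] turn [-0.06  0.12 -0.19]
```

{"method": "carry_out", "body": {"rows": [[[0.05,0.03,4],[0,0,0],0.5],[[0.05,0.03,5.5],[0,0,0],0.5],[[0.05,0.03,6.1],[0,0,0],0.5],[[0.05,0.03,6.1],[0,0,0],0.5],[[0.05,0.03,6.1],[0,0,0],0.5],[[0.05,0.03,6.1],[0,0,0],1],[[0.05,0.03,6.1],[0,0,0],1],[[0.05,0.03,6.1],[0,0,0],1],[[0.05,0.03,6.1],[0,0,0],1],[[0.05,0.03,6.1],[0,0,0],1]], "newtons": 35}}

```text
clock: 13.7
tool_pos: [0.4559, -0.2935, 0.0081]
eef_rot: [1.0, 0.014, -0.001, 0.0]
contact_force: [0.6, 0.1, 1.6]
opening: 0.264
finger_force: 34.8
```

```bash
python3 - <<'E'
from h import *
st(); w=snap("wrist","pics/w10.png"); midline(w,.025,[90,110,180,220,250])
go([.4681,.011,.05],2)
E
```

```text
13.7 [ 0.4559 -0.2935  0.0081] [ 1.     0.028 -0.002] F [0.61 0.05 1.63] op 0.264 34.8
90 196 294 [ 0.528  -0.2891] w 38.0
110 196 295 [ 0.5205 -0.2895] w 39.0
180 203 295 [ 0.4924 -0.2916] w 38.3
220 225 278 [ 0.4749 -0.2931] w 23.0
250 227 278 [ 0.4609 -0.2939] w 22.8
shift cm [  2.08 -30.4   -4.22] turn [ 0.05  0.11 -0.37]
```

{"method": "carry_out", "body": {"rows": [[[0,0,-2],[0,0,0],1],[[0,0,-4.2],[0,0,0],1],[[0.5,-5,-4.2],[0,0,0],1],[[1,-10,-4.2],[0,0,0],1],[[1.5,-15,-4.2],[0,0,0],1],[[2.1,-20,-4.2],[0,0,0],1],[[2.1,-25,-4.2],[0,0,-0.4],1],[[2.1,-29,-4],[0,0,-0.4],1],[[2.1,-30.4,-2],[0,0,-0.4],1],[[2.1,-30.4,-0.8],[0,0,-0.4],1],[[2.1,-30.4,-0.8],[0,0,-0.4],1],[[2.1,-30.4,-0.8],[0,0,-0.4],1]]}}

```text
clock: 14.95
tool_pos: [0.4677, 0.0108, 0.0156]
eef_rot: [1.0, 0.018, -0.002, 0.001]
contact_force: [0.8, -0.4, -0.6]
opening: 0.262
finger_force: 34.8
```

```bash
python3 - <<'E'
from h import *
st(); w=snap("wrist","pics/w11.png"); s=r.get_state();z=.025+s["tool_pos"][2]-.0081
midline(w,z,[78,81,84,87,90,110,160,180,220,250]); go([.5324,.0162,.0137],2)
snap("side","pics/b11.png"); snap("scene","pics/a11.png")
a=cv2.imread("pics/w11.png")
f=lambda n,y,x:cv2.resize(cv2.imread(n)[y:y+72,x:x+96],(400,300),interpolation=2)
cv2.imwrite("pics/c11.png",np.vstack([np.hstack([cv2.resize(a,(400,300)),f("pics/b11.png",165,210)]),np.hstack([f("pics/a11.png",175,215),f("pics/a11.png",240,215)])]))
E
```

```text
14.95 [0.4677 0.0108 0.0156] [ 0.999  0.035 -0.003] F [ 0.76 -0.39 -0.59] op 0.262 34.8
78 213 273 [0.5442 0.0166] w 23.2
81 214 293 [0.5432 0.0126] w 30.4
84 197 294 [0.542  0.0156] w 37.4
87 196 294 [0.5409 0.0157] w 37.9
90 197 294 [0.5398 0.0155] w 37.5
110 197 295 [0.5323 0.0151] w 38.5
160 201 295 [0.5126 0.0137] w 38.3
180 203 295 [0.5043 0.013 ] w 38.2
220 223 278 [0.4868 0.0118] w 23.8
250 226 278 [0.4729 0.0107] w 23.2
shift cm [ 6.46 -0.34  0.2 ] turn [ 0.05  0.15 -0.02]
```

View pics/c11.png

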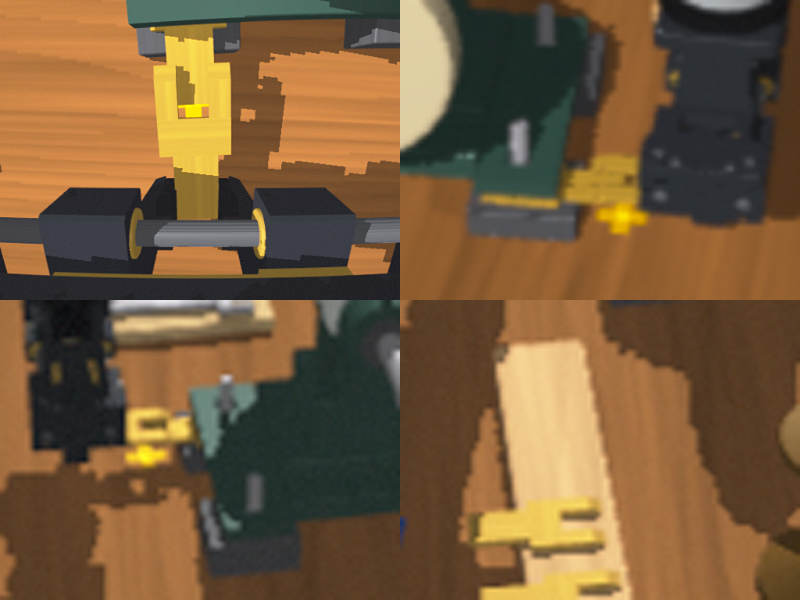

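The composite shows shim 1 home under the foot with its tail sticking out at (190,45). Shim 2 is level and aligned above that tail, and the remaining two shims are still on the batten. I'll lower slightly and enter.

{"method": "carry_out", "body": {"rows": [[[0.5,-0.1,0.1],[0,0,0],1],[[1,-0.12,0.15],[0,0,0],1],[[1.5,-0.16,0.18],[0,0,0],1],[[2,-0.2,0.2],[0,0,0],1],[[2.5,-0.23,0.2],[0,0,0],1],[[2.5,-0.23,0.2],[0,0,0],1]]}}

```text
clock: 15.7
tool_pos: [0.4939, 0.0145, 0.0136]
eef_rot: [1.0, 0.017, -0.001, -0.0]
contact_force: [-0.6, 0.5, -0.8]
opening: 0.267
finger_force: 34.8
```

{"method": "carry_out", "body": {"rows": [[[0.3,-0.02,0],[0,0,0],1],[[0.6,-0.03,0],[0,0,0],1],[[0.9,-0.05,0],[0,0,0],1],[[0.9,-0.05,0],[0,0,0],1]]}}

```text
clock: 16.1
tool_pos: [0.5024, 0.0153, 0.0135]
eef_rot: [1.0, 0.018, -0.001, 0.0]
contact_force: [-0.5, 0.3, -0.9]
opening: 0.261
finger_force: 34.8
```

{"method": "carry_out", "body": {"rows": [[[0.3,-0.01,0],[0,0,0],1],[[0.6,-0.02,0],[0,0,0],1],[[0.6,-0.02,0],[0,0,0],1]]}}

```text
clock: 16.4
tool_pos: [0.5081, 0.0156, 0.0135]
eef_rot: [1.0, 0.018, -0.001, 0.0]
contact_force: [-0.2, 0.8, -0.8]
opening: 0.263
finger_force: 34.8
```

{"method": "carry_out", "body": {"rows": [[[0.2,-0.01,0],[0,0,0],1],[[0.4,-0.02,0],[0,0,0],1],[[0.4,-0.02,0],[0,0,0],1]]}}

```text
clock: 16.7
tool_pos: [0.512, 0.0159, 0.0135]
eef_rot: [1.0, 0.018, -0.001, 0.0]
contact_force: [-0.9, -0.6, -1.2]
opening: 0.261
finger_force: 34.8
```

{"method": "carry_out", "body": {"rows": [[[0.4,-0.02,0],[0,0,0],1],[[0.8,-0.04,0],[0,0,0],1],[[1.2,-0.06,0],[0,0,0],1],[[1.5,-0.07,0],[0,0,0],1],[[1.5,-0.07,0],[0,0,0],1]]}}

```text
clock: 17.2
tool_pos: [0.5155, 0.0156, 0.0127]
eef_rot: [1.0, 0.019, -0.011, 0.003]
contact_force: [-21.1, 1.0, 14.8]
opening: 0.258
finger_force: 38.7
```

{"method": "carry_out", "body": {"rows": [[[0.2,-0.02,0],[0,0,0],1],[[0.4,-0.03,0],[0,0,0],1],[[0.5,-0.03,0],[0,0,0],1],[[0.5,-0.03,0],[0,0,0],1]]}}

```text
clock: 17.6
tool_pos: [0.5156, 0.0156, 0.0125]
eef_rot: [1.0, 0.019, -0.015, 0.004]
contact_force: [-29.1, 1.3, 21.1]
opening: 0.265
finger_force: 39.7
```

The push jammed at 29 N. The fingertips reach below shim 2 and have met the tail end of shim 1. I'll back off, release, and push the tail end from behind with closed fingertips held above shim 1.

{"method": "carry_out", "body": {"rows": [[[-0.7,0,0],[0,0,0],1],[[-1.4,0,0],[0,0,0],1],[[-1.9,0.05,0],[0,0,0],1],[[-1.9,0.05,0],[0,0,0],1]]}}

```text
clock: 18.0
tool_pos: [0.5132, 0.0166, 0.0136]
eef_rot: [1.0, 0.018, -0.001, 0.0]
contact_force: [-1.9, -0.3, -0.8]
opening: 0.263
finger_force: 34.8
```

```bash
python3 - <<'E'
from h import *
st(); w=snap("wrist","pics/w12.png"); midline(w,.0305,[150,160,180,190,195,200,205,210,220,250,260])
snap("side","pics/b12.png"); 
a=cv2.imread("pics/w12.png")
f=lambda n,y,x:cv2.resize(cv2.imread(n)[y:y+72,x:x+96],(400,300),interpolation=2)
cv2.imwrite("pics/c12.png",np.hstack([cv2.resize(a,(400,300)),f("pics/b12.png",165,210)]))
E
```

```text
18.0 [0.5132 0.0166 0.0136] [ 0.999  0.036 -0.002] F [-1.93 -0.3  -0.8 ] op 0.263 34.8
160 280 296 [0.5586 0.0033] w 6.9
180 204 296 [0.5498 0.0184] w 38.3
190 204 296 [0.5455 0.0183] w 38.6
195 205 296 [0.5433 0.018 ] w 38.3
200 205 281 [0.541 0.021] w 32.2
205 222 281 [0.539  0.0174] w 25.2
210 222 284 [0.5368 0.0167] w 26.6
220 223 284 [0.5323 0.0163] w 26.4
250 226 279 [0.5182 0.0162] w 23.7
260 227 278 [0.5134 0.0161] w 23.0
```

View pics/c12.png

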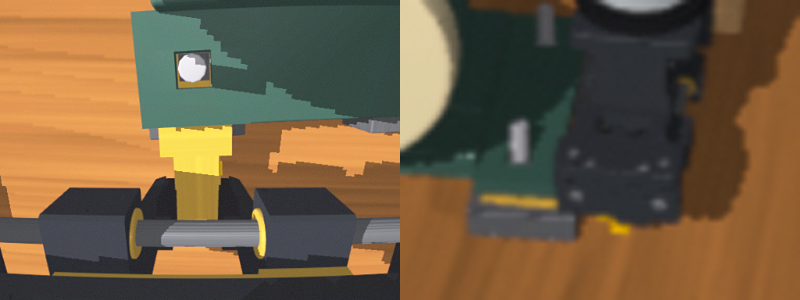

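Through the ear hole, at (193,68), the stud stands clear in the slot. Shim 2 is straight, about 21 mm short of home. I'll release it and go behind the tail.

{"method": "carry_out", "body": {"rows": [[[0,0,0.03],[0,0,0],0.5],[[0,0,0.03],[0,0,0],0.5],[[0,0,0.03],[0,0,0],0.5],[[0,0,-2],[0,0,0],0.5],[[0,0,-4.5],[0,0,-2.6],0.7],[[-1.5,0.2,-4.5],[0,0,-2.6],1],[[-2.7,0.3,-4.5],[0,0,-2.6],1],[[-2.7,0.3,-4.5],[0,0,-2.6],1],[[-2.7,0.3,-4.5],[0,0,-2.6],1]]}}

```text
clock: 19.0
tool_pos: [0.4867, 0.0127, 0.0586]
eef_rot: [0.999, 0.041, -0.001, 0.0]
contact_force: [0.2, -0.1, -0.4]
opening: 0.071
finger_force: 0.0
```

```bash
python3 - <<'E'
from h import *
st(); w=snap("wrist","pics/w13.png"); midline(w,.030,range(110,225,5)); go([.487,.0125,.0265],4.6)
E
```

```text
19.0 [0.4867 0.0127 0.0586] [ 0.997  0.081 -0.002] F [ 0.18 -0.11 -0.4 ] op 0.071 0.0
110 214 286 [0.5496 0.0186] w 38.4
115 214 286 [0.547  0.0184] w 38.5
120 214 286 [0.5444 0.0182] w 38.7
125 222 286 [0.542  0.0158] w 34.5
130 228 274 [0.5392 0.0172] w 25.1
135 228 274 [0.5366 0.017 ] w 25.2
140 228 274 [0.5339 0.0168] w 25.3
145 228 276 [0.5313 0.016 ] w 26.4
150 228 276 [0.5286 0.0158] w 26.5
155 228 276 [0.5258 0.0156] w 26.6
160 228 272 [0.523  0.0164] w 24.6
165 228 271 [0.5202 0.0165] w 24.1
170 228 271 [0.5174 0.0163] w 24.2
175 228 271 [0.5146 0.0161] w 24.3
180 228 271 [0.5118 0.0158] w 24.4
185 228 271 [0.5089 0.0156] w 24.5
190 228 270 [0.506  0.0157] w 24.1
shift cm [-0.    0.03  3.21] turn [0.01 0.08 0.04]
```

{"method": "carry_out", "body": {"rows": [[[0,-0.1,2],[0,0,0],1],[[0,-0.1,3],[0,0,0],1],[[0,-0.1,3.2],[0,0,0],1],[[0,-0.1,3.2],[0,0,0],1],[[0.4,-0.1,3.2],[0,0,0],1],[[0.8,-0.1,3.2],[0,0,0],1],[[1.1,-0.1,3.2],[0,0,0],1],[[1.1,-0.1,3.2],[0,0,0],1]]}}

```text
clock: 19.85
tool_pos: [0.4972, 0.0142, 0.0268]
eef_rot: [0.999, 0.04, -0.001, 0.0]
contact_force: [-1.0, 0.4, 0.4]
opening: 0.006
finger_force: 0.3
```

{"method": "carry_out", "body": {"rows": [[[0.2,0,0],[0,0,0],1],[[0.4,0,0],[0,0,0],1],[[0.4,0,0],[0,0,0],1]]}}

```text
clock: 20.15
tool_pos: [0.5003, 0.0145, 0.0265]
eef_rot: [0.999, 0.04, -0.002, 0.0]
contact_force: [-2.9, -0.7, 2.0]
opening: 0.005
finger_force: 1.5
```

{"method": "carry_out", "body": {"rows": [[[0.2,0,0],[0,0,0],1],[[0.4,0,0],[0,0,0],1],[[0.4,0,0],[0,0,0],1]]}}

```text
clock: 20.45
tool_pos: [0.505, 0.0151, 0.0265]
eef_rot: [0.999, 0.04, -0.001, 0.0]
contact_force: [-3.0, 0.1, 1.6]
opening: 0.007
finger_force: 1.5
```

{"method": "carry_out", "body": {"rows": [[[0.2,0,0],[0,0,0],1],[[0.4,0,0],[0,0,0],1],[[0.4,0,0],[0,0,0],1]]}}

```text
clock: 20.75
tool_pos: [0.5095, 0.0155, 0.0265]
eef_rot: [0.999, 0.04, -0.001, 0.0]
contact_force: [-2.3, -0.4, 2.0]
opening: 0.005
finger_force: 1.0
```

{"method": "carry_out", "body": {"rows": [[[0.2,0,0],[0,0,0],1],[[0.3,0,0],[0,0,0],1],[[0.3,0,0],[0,0,0],1]]}}

```text
clock: 21.05
tool_pos: [0.5121, 0.0157, 0.0265]
eef_rot: [0.999, 0.04, -0.001, 0.0]
contact_force: [-2.6, -0.5, 1.4]
opening: 0.007
finger_force: 1.1
```

{"method": "carry_out", "body": {"rows": [[[0.15,0,0],[0,0,0],1],[[0.25,0,0],[0,0,0],1],[[0.25,0,0],[0,0,0],1]]}}

```text
clock: 21.35
tool_pos: [0.5123, 0.0157, 0.0263]
eef_rot: [0.999, 0.041, -0.003, 0.001]
contact_force: [-5.7, 0.6, 4.4]
opening: 0.002
finger_force: 3.1
```

```bash
python3 - <<'E'
from h import *
st(); w=snap("wrist","pics/w14.png"); midline(w,.030,range(150,290,8))
cv2.imwrite("pics/c14.png",cv2.imread("pics/w14.png"))
E
```

```text
21.35 [0.5123 0.0157 0.0263] [ 0.997  0.081 -0.006] F [-5.69  0.56  4.38] op 0.002 3.1
158 224 280 [0.5556 0.0189] w 25.3
166 224 280 [0.552  0.0186] w 25.5
174 224 279 [0.5483 0.0185] w 25.2
182 224 280 [0.5446 0.018 ] w 25.8
190 224 279 [0.5408 0.0179] w 25.6
198 224 281 [0.5371 0.0171] w 26.7
206 225 281 [0.5332 0.0166] w 26.4
214 225 281 [0.5293 0.0163] w 26.6
222 226 278 [0.5253 0.0164] w 24.9
230 251 253 [0.5212 0.0161] w 1.4
270 220 284 [0.5    0.0144] w 32.0
278 219 286 [0.4955 0.0137] w 33.8
286 219 286 [0.491  0.0134] w 34.1
```

View pics/c14.png

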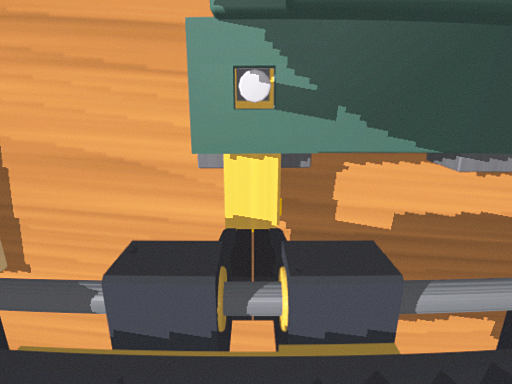

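Wrist view: the shim's shoulder has vanished under the ear at (252,153), the heel shows in the hole by the stud at (254,100), and the push stops hard at 6 N. Shim 2 is home. I'll test by pressing the corner.

{"method": "carry_out", "body": {"rows": [[[-2,0,0],[0,0,0],1],[[-3,0,-3],[0,0,0],1],[[-3,1,-7],[0,4,0],1],[[1,2,-7],[0,7.9,0],1],[[5,3,-7],[0,7.9,0],1],[[6.3,3.3,-6],[0,7.9,0],1],[[6.3,3.3,-3.4],[0,7.9,0],1],[[6.3,3.3,-3.0],[0,7.9,0],1],[[6.3,3.3,-3.0],[0,7.9,0],1],[[6.3,3.3,-3.0],[0,7.9,0],1]]}}

```text
clock: 22.4
tool_pos: [0.5801, -0.0115, 0.057]
eef_rot: [0.997, 0.041, 0.068, -0.003]
contact_force: [-0.2, -0.5, -1.1]
opening: 0.001
finger_force: 0.0
```

```bash
python3 - <<'E'
from h import *
st(); go([.578,-.012,.046],4.6)
E
```

```text
22.4 [ 0.5801 -0.0115  0.057 ] [0.987 0.081 0.136] F [-0.16 -0.48 -1.12] op 0.001 0.0
shift cm [-0.36  0.03  1.06] turn [ 0.   -7.8   0.09]
```

{"method": "carry_out", "body": {"rows": [[[-0.25,0,0.6],[0,0,0],1],[[-0.33,0,0.95],[0,0,0],1],[[-0.36,0,1.1],[0,0,0],1],[[-0.37,0,1.2],[0,0,0],1],[[-0.37,0,1.2],[0,0,0],1]]}}

```text
clock: 22.9
tool_pos: [0.5776, -0.012, 0.0452]
eef_rot: [0.997, 0.041, 0.068, -0.002]
contact_force: [-2.8, -0.8, 11.6]
opening: 0.01
finger_force: 6.4
```

{"method": "carry_out", "body": {"rows": [[[-0.01,0,0.1],[0,0,0],1],[[-0.01,0,0.1],[0,0,0],1]]}}

```text
clock: 23.1
tool_pos: [0.5776, -0.012, 0.0451]
eef_rot: [0.997, 0.041, 0.068, -0.002]
contact_force: [-6.1, -0.7, 20.3]
opening: 0.008
finger_force: 10.9
```

{"method": "carry_out", "body": {"rows": [[[-0.01,0,0.1],[0,0,0],1],[[-0.01,0,0.1],[0,0,0],1]]}}

```text
clock: 23.3
tool_pos: [0.5776, -0.0121, 0.0449]
eef_rot: [0.997, 0.041, 0.069, -0.002]
contact_force: [-8.4, -0.4, 28.7]
opening: 0.006
finger_force: 15.2
```

It is hard at full height, z≈45 mm with no sink. I'll let go and retreat.

{"method": "carry_out", "body": {"rows": [[[0.1,0,-1],[0,0,0],1],[[0.5,0,-4],[0,0,0],1],[[0,0,-9],[0,0,0],1],[[-4,0,-10],[0,-4,0],1],[[-9,0,-11],[0,-7.9,0],1],[[-12,0,-11],[0,-7.9,0],1],[[-12,0,-11],[0,-7.9,0],1],[[-12,0,-11],[0,-7.9,0],1]]}}

```text
clock: 24.1
tool_pos: [0.4447, -0.0229, 0.135]
eef_rot: [0.999, 0.041, -0.001, 0.0]
contact_force: [0.6, 0.4, -0.2]
opening: 0.007
finger_force: 0.0
```

```bash
python3 - <<'E'
from h import *
st(); w=snap("wrist","pics/w15.png"); midline(w,.030,range(60,200,6))
E
```

```text
24.1 [ 0.4447 -0.0229  0.135 ] [ 0.997  0.081 -0.002] F [ 0.64  0.38 -0.18] op 0.007 0.0
60 190 225 [0.5382 0.0168] w 26.3
66 190 225 [0.534  0.0166] w 26.4
72 190 225 [0.5298 0.0164] w 26.5
78 190 231 [0.5258 0.014 ] w 31.0
84 195 231 [0.5216 0.0119] w 27.4
90 196 219 [0.517  0.0157] w 17.9
96 208 220 [0.5131 0.0107] w 9.7
102 209 219 [0.5087 0.0104] w 8.3
```

```bash
python3 -c "
from plant import r
print(r.finish_job())"
```

```text
the job is handed in; nothing more can be done
None
```

I slid two shims home around the left stud, and that corner no longer sank when pressed. The job is handed in, but the hand-in gave no verdict, and two forces came close to the limits: that final press peaked at about 29 to 30 N (limit 30 N), and shim 2 jammed once at about 29 N before I pushed it home.

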